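# Clamp a pottery sherd in the crank vise and lock it

## Task

Slide the loose sherd on the vise's bed in between the two jaws until it meets the back stop, then turn the crank clockwise so that the jaw closes on it and the sprung orange pad is pushed about half-way back towards its carriage, never all the way, as that would crush the sherd. Then push the brass locking key down fully home, leave the crank as it is, and do not disturb the other things on the table.

Things in the scene. Friction and masses are not known exactly. Their poses are not given: they have to be found in the camera images.
- vise: Fixed crank vise, turned up to 0.2 rad. Origin: on the table top, midway between the jaws. Own axes: x away from the robot (along the jaws), y along the jaw travel towards the crank, z up. Grey bed plate 14 mm thick, x -150 to +85, y -100 to +300 mm; x -150 to -50 is an open apron. Jaws: x -48 to +48, to z = 55. Gear housing y 135 to 255, to z = 70; key block y 249 to 291, to z = 74 mm
- fixed_jaw: Fixed steel jaw with a cork face, 95 mm long; part of the vise, same origin and axes as the vise; its cork face lies at y = -70 mm in the vise's axes
- back_stop (a point): Middle of the front face of the back stop: a low steel rail across the far end of the jaw space, 130 mm long (vise y), standing 20 mm above the bed; the face is at x = +50 mm in the vise's axes, the point 10 mm above the bed
- sherd_mid (a point): Loose terracotta sherd 94 x 69 x 14 mm, 0.08 to 0.16 kg, slightly arched, lying on the bed's apron. The point is at its centre, half-way up (7 mm above its underside). Its own x runs along its 94 mm length, between its two nearly parallel short ends (these are clamped; each end is about 5 mm high at the rim), z up. At the start its x lies along the vise's y within 0.25 rad
- pad_face (a point): Middle of the clamping face of the sprung pad: an orange plate 95 mm long, 34 mm high with cork on its face, 11 mm thick, carried by the moving jaw in front of its dark carriage. It faces the fixed jaw; at the start its face is at about y = +60 to +68 mm in the vise's axes, and it moves towards -y as the crank turns clockwise
- pad (a joint): How far the sprung pad is pushed back towards the carriage, m: 0 free (13 mm gap behind it) to 0.013 bottomed. Half-way is 0.0065. Spring 2 N per mm
- crank (a joint): Crank angle, rad, growing clockwise as seen from above (closing), starts between 0 and 1.5. The jaw moves 30 mm a turn, up to 62 mm; clamping needs between 1.2 and 2 turns. It stays where it is left; about 3 N at the knob turns it. At 0 the crank arm points along the vise's +y
- crank_axis (a point): Point on the vertical axis of the crank, at the height of the middle of the knob (105 mm above the table)
- knob (a point): Middle of the crank's upright red knob: round, 24 mm across, 40 mm high (84 to 124 mm above the table), spins freely on its pin, 60 mm from the crank's axis; goes round at constant height. The steel arm is below it (top at 82 mm), hub to 88 mm on the axis; nothing stands higher in its circle
- key_top (a point): Middle of the top of the brass locking key, head 34 x 22 mm (x, y of the vise), standing at the end of the vise beyond the crank, 270 mm from the vise's origin along its y; its top is 90 mm above the table at the start and the key slides straight down
- key (a joint): How far the key is pushed down, m: 0 at the start, 0.0155 fully home (its head then lies on the block). Takes 8 N at first, about 12 N at the end, and stays where it is left
- tape: Bystander: roll of masking tape lying, 104 mm wide, 25 mm high; origin under its middle
- cotton_pot: Bystander: white and pink pot of cotton buds, 77 mm wide, 80 mm high; origin under its middle
- empty_beaker: Bystander: small empty beaker, 52 mm wide, 62 mm high; origin under its middle
- corked_bottle: Bystander: clear bottle with a cork, 54 mm wide, 122 mm high; origin under its middle
Not all that is in view belongs to the job. Leave any blue or green look-alike of the part that bears sherd_mid alone.

How it is judged (in metres and radians):
On the way, in this order (a step that is already met when the one before it is completed fails the run):
1. the sherd lies flat between the open jaws, up at the back stop (x of sherd_mid in the frame of vise between -0.01 and 0.025 m and angle between sherd_mid's own z axis and vertical below 0.12 rad and z of sherd_mid in the frame of vise below 0.027 m and value of joint pad below 0.001 m and y of sherd_mid in the frame of vise between -0.05 and 0.05 m), for 0.2 s.
2. the crank has closed the jaw on the sherd and the pad is pushed back about half-way (3.5 to 9.5 mm) (value of joint pad between 0.0035 and 0.0095 m and contact force between sherd and fixed_jaw above 3 N), for 0.2 s.
3. the locking key is pushed home (value of joint key above 0.0135 m), for 0.1 s.
At the end, for the whole second after the job is handed in: The sherd lies flat on the bed at rest (tilt under 0.15 rad), its centre -18 to +28 mm from the middle of the jaws along their length, pressed against the fixed jaw (over 3 N) by the sprung pad, which is pushed back 3.5 to 9.5 mm; the key is down at least 13.5 of its 15.5 mm (all of step 2 and value of joint key above 0.0135 m and x of sherd_mid in the frame of vise between -0.018 and 0.028 m and angle between sherd_mid's own z axis and vertical below 0.15 rad and z of sherd_mid in the frame of vise below 0.028 m and linear speed of sherd below 0.01 m/s); the robot touches nothing.
It fails at once if the sprung pad is pushed all the way back (over 12 mm), crushing the sherd (value of joint pad above 0.012 m).
It fails at once if a bystander is moved by more than 30 mm (distance of any of tape, cotton_pot, empty_beaker, corked_bottle from where it was at the start of the episode above 0.03 m).
It also fails if it takes over 67 s, if anything falls off the work surface, if the arm or the gripper's body presses on something with over 40 N, if the wrist force passes 120 N, or if a joint passes its speed limit or range.

## Robot

A 6-joint arm with a two-finger parallel gripper is mounted at the origin on a cart in front of the work surface, level with it; the furniture and walls round the work are solid. World frame = base frame: x ahead of the robot, y to its left, z up, the work surface at z = 0. Lengths are in m, angles in degrees, forces in N, time in s.
With the tool pointing down it reaches from about 0.35 to 0.975 m from the base axis. Payload 4.9 kg.
Tool frame: the origin (TCP) lies on the centre line of the jaws, within the pads' length; the fingertips stand 22 mm ahead of it and the grasp point (between the pads) lies 3 mm ahead of it; z points along the fingers, y is the line along which they close (so a half turn about z gives the same grasp; the last joint's range is limited). The gripper opens to 85 mm and grips with 20 to 120 N. Pads are 22 mm wide; open, the fingers measure 114 mm over their backs; the gripper's body (76 mm by 85 mm) begins 54 mm behind the grasp point. The pads swing forward as they close: fully open they stand 13 mm farther back than shut.
Start: joints at [67.093, 3.019, 92.412, -0, 84.569, -6.818], TCP at [0.173, 0.601, 0.253] pointing down, gripper open.
Joint ranges: [-172.51, 172.51], [-57.92, 126.97], [3.15, 148.05], [-58.71, 238.71], [5.1, 150.11], [-179.66, 179.66]. Speed limits (degrees/s): [147.25, 147.25, 180, 180, 180, 180].

## Interface

Orientations are given as [roll, pitch, yaw] about the fixed x, y, z axes, in that order (R = Rz(yaw) Ry(pitch) Rx(roll)).
In Python, from station import get_obs, snapshot, job_done gives the robot as it stands. The module is installed in compiled form; this text tells all that it offers.
- The arm moves only by the tool arm_command, never from a script. Its argument "series" is a list of rows, each an object with "grip": the finger opening in mm, from 0 to 85.4; "xyz": the shift along the tool's x, y, z in mm, a list of three; "dr": the turn, a rotation vector about the tool's x, y, z in rad, a list of three. A call has 1 to 5 rows; each row is the pose to reach, as a shift and turn from the pose commanded when the call began, along the tool's axes at that moment; what a row does not reach only later rows make up. A row lasts 1/8 s, in which the tool goes at most 62.5 mm and 10.7 degrees, less where a joint would pass 70% of its speed; a pose out of reach is approached as far as the arm can. A call with a gripper value outside its range is refused whole. The fingers move at their own pace and stop on an object; "grip_force" is the grip in N (left out, the last holds). Time passes only in rows, so rows that repeat a pose let the fingers close. It gives the time, the measured TCP pose, the force, the opening and the grip force at its end, in the units of the state.
- get_obs(): the state, without advancing time (a new reading comes with each control period).
- snapshot(name): name is "side" or "top" or "wrist"; returns a dict with "pixels" (400x640x3 uint8, red, green, blue), "mtx" (3x3 intrinsics, pixels), "distortion" ([k1, k2, p1, p2, k3] as OpenCV has them; the pictures are not rectified), "world_to_cam" (4x4, takes a point from world to camera coordinates); the wrist camera has in their place "T_tool_cam" (4x4, takes a point from camera to tool coordinates, whose origin is the TCP and whose axes are the flange's). Camera axes: x right, y up, looking along -z (the intrinsics and any distortion apply to the point x, -y, -z); pixel columns grow to the right and rows downward; lengths in m; the calibration is good to about 2 mm. A picture is of the moment at which its call begins: read the wrist's pose just before it. There is no depth.
- job_done(): hands the job in; it is judged then, once.
The state is a dict: "t": time; "joint_pos": joint angles; "qd": joint speeds; "effort": joint torques, N m; "position": TCP position; "ee_rot": TCP orientation; "wrist_force": force on the tool from outside, world axes, zero at the start; "ft_torque": the same for the moment, N m; "width": finger opening in m; "finger_force": force on a finger pad.
Only numpy, scipy, OpenCV 4.12 (cv2) and the standard library are available. Lean on these libraries where they do the work, as an engineer would, in place of code of your own. Each camera call takes 0.05 s, during which the arm holds its last target. There are 200 camera calls.

## Working session

There is one attempt and no reset: what is moved stays moved. The work goes in short steps, Python scripts to look and compute and a tool call to move; the robot and the scene stay as the last step left them, time stands still between calls to the robot, and variables do not carry over. Pictures are saved under pics/ and viewed, at most 10 in all, crops included, and the job is handed in when it is done.

Besides the shell and the picture viewer there is one more tool, called after "Call:" as name([rows], argument=value, ...), one row to a line, values as JSON. arm_command: Moves the arm, as the interface text tells. Its arguments: {"type":"object","properties":{"series":{"type":"array","items":{"type":"object","properties":{"grip":{"type":"number"},"xyz":{"type":"array","items":{"type":"number"}},"dr":{"type":"array","items":{"type":"number"}}}}},"grip_force":{"type":"number"}},"required":["series"]}

```bash
mkdir -p pics
cat > h.py <<'E'
import numpy as np, cv2
from station import get_obs, snapshot, job_done
from scipy.spatial.transform import Rotation as R
def ray(s,uv,o=None):
    p=cv2.undistortPoints(np.array([[uv]],float),s['mtx'],np.array(s['distortion'],float))[0,0]
    d=np.array([p[0],-p[1],-1.])
    if 'world_to_cam' in s: T=np.linalg.inv(s['world_to_cam'])
    else:
        W=np.eye(4);W[:3,:3]=rot(o);W[:3,3]=o['position'];T=W@s['T_tool_cam']
    return T[:3,3],T[:3,:3]@d
def onz(s,uv,z,o=None):
    c,d=ray(s,uv,o);return c+d*(z-c[2])/d[2]
def rot(o):
    e=np.array(o['ee_rot']);return R.from_euler('xyz',e,degrees=True).as_matrix() if e.size==3 else e
def toolshift(o,target):  # mm in tool axes
    return rot(o).T@(np.array(target)-o['position'])*1000
E
python3 - <<'E'
from h import *
o=get_obs();print(o)
for n in ['top','side']:
    s=snapshot(n);cv2.imwrite(f'pics/{n}0.png',s['pixels'][...,::-1]);print(n,np.linalg.inv(s['world_to_cam'])[:3,3],s['distortion'])
E
```

```text
{'t': 0.0, 'joint_pos': array([ 6.70931890e+01,  3.05619952e+00,  9.24941386e+01, -9.76818720e-04,
        8.45680444e+01, -6.81951893e+00]), 'qd': array([ 0.00021498,  0.0033799 , -0.03504038,  0.01650806,  0.03508873,
       -0.03990808]), 'effort': array([ 5.25568248e-04, -3.93680584e+01, -3.70179176e+01, -1.37262286e-04,
        7.02381876e-03,  2.65328794e-05]), 'position': array([0.17297483, 0.59997288, 0.2520531 ]), 'ee_rot': array([-1.79882340e+02, -1.30916311e-02,  1.63912788e+02]), 'wrist_force': array([ 0.24624402,  0.488031  , -0.37558725]), 'ft_torque': array([-0.00688658, -0.01629394,  0.02304229]), 'finger_force': 0.0, 'width': 0.08538102473630119}
top [0.49631085 0.02498371 1.75982671] [-0.02582759  0.          0.          0.          0.        ]
side [ 0.27408167 -1.1955663   0.91196985] [0.04065976 0.         0.         0.         0.        ]
```

View pics/top0.png

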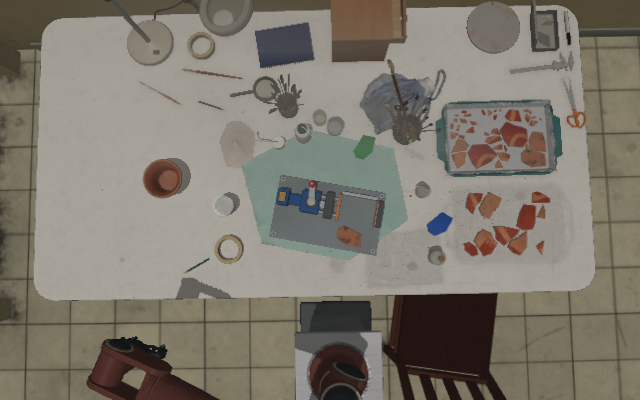

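View pics/side0.png

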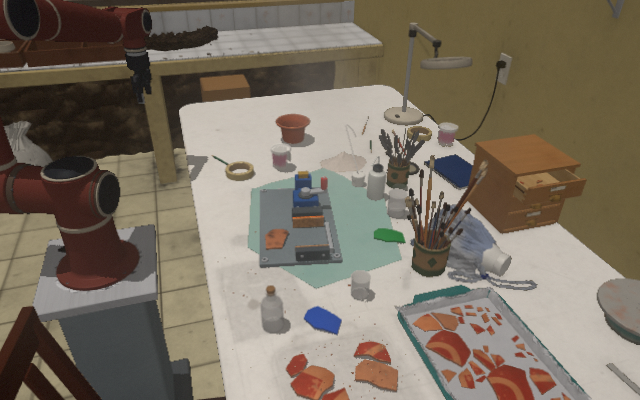

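The top view shows the vise bed at about (328,215), with the red knob near (312,184), the brass key near (282,197), the sherd near (348,236) and the orange pad near (338,206). The side view shows the same layout, and the jaw space is open towards the robot. I'll enlarge the top crop for exact pixels.

Run:
```python
from h import *
s=snapshot('top');im=s['pixels'];c=im[165:265,255:395]
b=cv2.resize(c,None,fx=5.7,fy=5.7,interpolation=cv2.INTER_CUBIC);cv2.imwrite('pics/crop.png',b[...,::-1])
for uv,z in [((280,176),.014),((386,190),.014),((380,255),.014),((262,240),.014),((312,184),.124),((282,197),.09),((348,236),.02),((224,204),.08),((229,249),.025),((422,189),.06),((437,256),.12)]:
    print(uv,onz(s,uv,z).round(3))
```

```text
(280, 176) [0.726 0.2   0.014]
(386, 190) [ 0.666 -0.193  0.014]
(380, 255) [ 0.427 -0.163  0.014]
(262, 240) [0.49  0.269 0.014]
(312, 184) [0.681 0.078 0.124]
(282, 197) [0.641 0.186 0.09 ]
(348, 236) [ 0.499 -0.048  0.02 ]
(224, 204) [0.621 0.395 0.08 ]
(229, 249) [0.459 0.389 0.025]
(422, 189) [ 0.662 -0.317  0.06 ]
(437, 256) [ 0.424 -0.348  0.12 ]
```

View pics/crop.png

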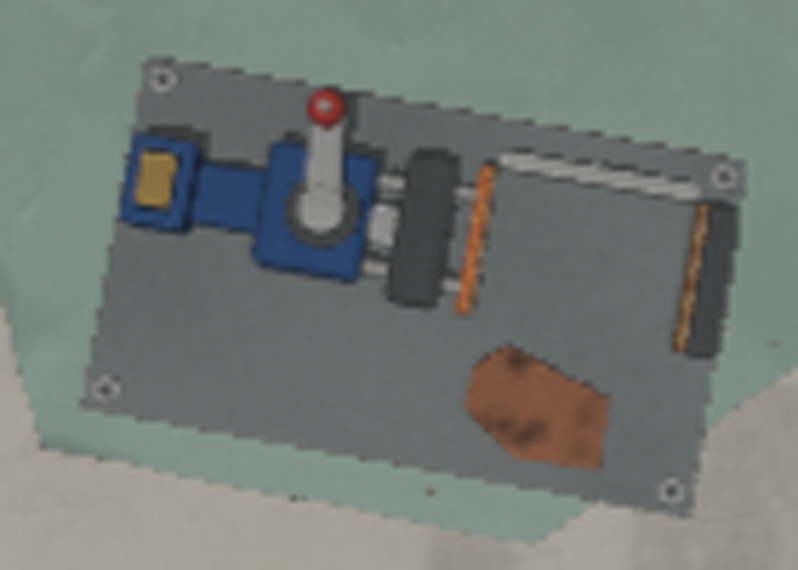

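The crop shows the plate corners at crop pixels (147,60), (745,160), (692,515) and (80,405). The knob is at (325,107), the hub at (322,208), the brass key at (157,180), the pad face from (492,167) to (468,312), and the sherd centre near (540,405). The crank arm points towards +x.

```bash
cat >> h.py <<'E'
def fitvise(P,W): # vise xy -> world xy
    P=np.array(P,float);W=np.array(W,float);a=P-P.mean(0);b=W-W.mean(0)
    th=np.arctan2((a[:,0]*b[:,1]-a[:,1]*b[:,0]).sum(),(a*b).sum())
    M=np.array([[np.cos(th),-np.sin(th)],[np.sin(th),np.cos(th)]]);t=W.mean(0)-M@P.mean(0)
    return th,M,t,np.linalg.norm((P@M.T+t)-W,axis=1)
E
python3 - <<'E'
from h import *
s=snapshot('top');im=s['pixels']
f=lambda x,y:((x+.5)/5.7-.5+255,(y+.5)/5.7-.5+165)
cr=[(147,60),(745,160),(692,515),(80,405),(157,180),(322,208)]
zs=[.014]*4+[.09,.088]
W=[onz(s,f(*c),z)[:2] for c,z in zip(cr,zs)]
P=[(.085,.3),(.085,-.1),(-.15,-.1),(-.15,.3),(0,.27),(0,.195)]
th,M,t,e=fitvise(P[:5],W[:5]);print('yaw',np.degrees(th),t,e.round(4),'hub',M.T@(W[5]-t))
for n,c,z in [('knob',(325,107),.124),('pad1',(492,167),.045),('pad2',(468,312),.045),('sherd',(540,405),.022)]+[('sv',v,.02) for v in [(510,345),(608,400),(600,468),(520,458),(466,405),(478,365)]]+[('fj',(680,350),.055)]:
    w=onz(s,f(*c),z)[:2];print(n,w.round(3),(M.T@(w-t)).round(4))
o=get_obs();tg=np.append(M@[-.03,-.0]+t,.33);print(tg,toolshift(o,tg))
E
```

```text
yaw -10.983261076392141 [ 0.59249374 -0.07842643] [0.0038 0.0032 0.0014 0.0032 0.001 ] hub [0.0006732  0.16478584]
knob [0.684 0.079] [0.0595 0.172 ]
pad1 [ 0.652 -0.024] [0.048  0.0644]
pad2 [ 0.56  -0.007] [-0.0458  0.0639]
sherd [ 0.5   -0.052] [-0.0959  0.0079]
sv [ 0.539 -0.034] [-0.0612  0.0333]
sv [ 0.502 -0.096] [-0.0852 -0.0347]
sv [ 0.459 -0.09 ] [-0.129  -0.0368]
sv [ 0.466 -0.039] [-0.1315  0.0148]
sv [ 0.501 -0.005] [-0.104   0.0547]
sv [ 0.526 -0.013] [-0.0774  0.0515]
fj [ 0.533 -0.14 ] [-0.047  -0.0719]
[ 0.56304325 -0.07271077  0.33      ] [-561.18112129 -538.56869907  -76.87814384]
```

Call:
arm_command([
  {"xyz": [-38, -36, -15], "grip": 20},
  {"xyz": [-76, -72, -30], "grip": 20},
  {"xyz": [-114, -108, -45], "grip": 20},
  {"xyz": [-152, -144, -60], "grip": 20},
  {"xyz": [-190, -180, -77], "grip": 20},
])

```text
invalid input
```

Call:
arm_command([
  {"xyz": [-38, -36, 0], "grip": 20},
  {"xyz": [-76, -72, 0], "grip": 20},
  {"xyz": [-114, -108, 0], "grip": 20},
  {"xyz": [-152, -144, 0], "grip": 20},
  {"xyz": [-190, -180, 0], "grip": 20},
])

```text
invalid input
```

Call:
arm_command([
  {"xyz": [-38, -36, 0], "grip": 20},
  {"xyz": [-76, -72, 0], "grip": 20},
  {"xyz": [-114, -108, 0], "grip": 20},
  {"xyz": [-152, -144, 0], "grip": 20},
  {"xyz": [-181, -179, 0], "dr": [0, 0, -0.089], "grip": 20},
])

```text
invalid input
```

Call:
arm_command([
  {"xyz": [0, 0, 0], "grip": 20},
  {"xyz": [0, 0, 0], "grip": 20},
])

```text
invalid input
```

Run:
```python
from h import *
o=get_obs();s=snapshot('wrist');np.save('pics/w1.npy',s['pixels']);cv2.imwrite('pics/w1.png',s['pixels'][...,::-1])
print(o['t'],o['position'],o['ee_rot'],o['width'],o['joint_pos'].round(1));print(s['T_tool_cam'].round(3),s['mtx'])
```

```text
0.2 [0.17305477 0.6001896  0.25250913] [-1.79925844e+02 -8.60322273e-03  1.63911191e+02] 0.08528364114415203 [67.1  3.  92.5 -0.  84.6 -6.8]
[[ 0.001  0.946  0.325  0.082]
 [ 1.    -0.    -0.001  0.001]
 [-0.001  0.325 -0.946 -0.12 ]
 [ 0.     0.     0.     1.   ]] [[309.46669661   0.         321.65149617]
 [  0.         309.46669661 198.00080372]
 [  0.           0.           1.        ]]
```

View pics/w1.png

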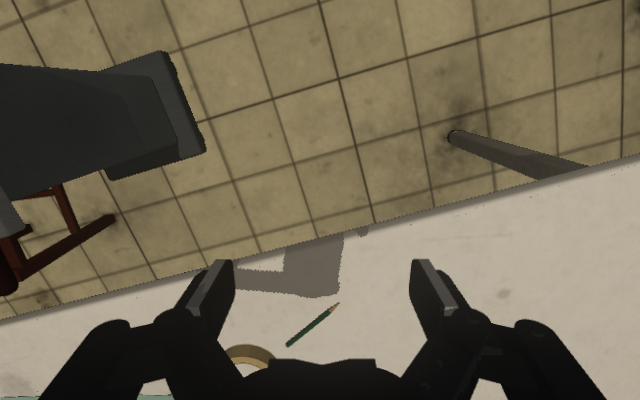

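The wrist picture shows the table edge and floor, because the arm has not moved: the calls were refused. Image "up" is towards the robot. I'll retry with a `dr` in every row.

Call:
arm_command([
  {"xyz": [-38, -36, -15], "dr": [0, 0, 0], "grip": 20},
  {"xyz": [-76, -72, -30], "dr": [0, 0, 0], "grip": 20},
  {"xyz": [-114, -108, -45], "dr": [0, 0, 0], "grip": 20},
  {"xyz": [-152, -144, -60], "dr": [0, 0, 0], "grip": 20},
  {"xyz": [-190, -180, -77], "dr": [0, 0, 0], "grip": 20},
], grip_force=40)

```text
t: 0.88
position: [0.3063, 0.3733, 0.3306]
ee_rot: [-180.0, 0.0, 163.9]
wrist_force: [-0.6, 0.2, 0.0]
width: 0.02
finger_force: 0.0
```

Call:
arm_command([
  {"xyz": [-38, -36, 0], "dr": [0, 0, 0], "grip": 20},
  {"xyz": [-76, -72, 0], "dr": [0, 0, 0], "grip": 20},
  {"xyz": [-114, -108, 0], "dr": [0, 0, 0], "grip": 20},
  {"xyz": [-152, -144, 0], "dr": [0, 0, 0], "grip": 20},
  {"xyz": [-190, -180, 0], "dr": [0, 0, 0], "grip": 20},
])

```text
t: 1.5
position: [0.4391, 0.1477, 0.3304]
ee_rot: [180.0, 0.0, 163.9]
wrist_force: [0.3, 0.9, -1.2]
width: 0.0197
finger_force: 0.0
```

Call:
arm_command([
  {"xyz": [-38, -36, 0], "dr": [0, 0, 0], "grip": 20},
  {"xyz": [-76, -72, 0], "dr": [0, 0, 0], "grip": 20},
  {"xyz": [-114, -108, 0], "dr": [0, 0, 0], "grip": 20},
  {"xyz": [-152, -144, 0], "dr": [0, 0, -0.089], "grip": 20},
  {"xyz": [-181, -179, 0], "dr": [0, 0, -0.089], "grip": 20},
])

```text
t: 2.12
position: [0.5635, -0.0746, 0.33]
ee_rot: [180.0, -0.0, 169.0]
wrist_force: [-0.3, -0.2, -0.1]
width: 0.0199
finger_force: 0.0
```

Call:
arm_command([
  {"xyz": [0, 0, 0], "dr": [0, 0, 0], "grip": 20},
  {"xyz": [0, 0, 0], "dr": [0, 0, 0], "grip": 20},
])

```text
t: 2.38
position: [0.5626, -0.0726, 0.3301]
ee_rot: [180.0, -0.0, 169.0]
wrist_force: [-0.1, -0.5, -1.1]
width: 0.0202
finger_force: 0.0
```

Run:
```python
from h import *
o=get_obs();s=snapshot('wrist');cv2.imwrite('pics/w2.png',s['pixels'][...,::-1])
print(o['t'],o['position'],o['ee_rot'],o['width'],o['joint_pos'].round(1))
```

```text
2.375 [ 0.56262794 -0.07255438  0.33008775] [ 1.79973159e+02 -3.74938006e-02  1.69002377e+02] 0.020165187854336825 [-14.9  -6.8  94.7   0.   92.1 -93.9]
```

View pics/w2.png

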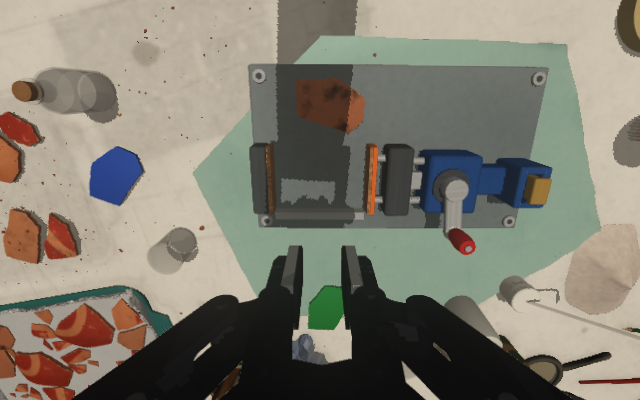

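The vise fills the wrist view. The plate corners are at about (249,65), (548,69), (518,228) and (257,227), the hub at (457,189), the knob top at (466,247) and the key top at (540,190). The sherd centre is near (331,103), and the pad's orange strip is at x≈372.

Run:
```python
from h import *
o=get_obs();s=snapshot('wrist');im=s['pixels'];hsv=cv2.cvtColor(im,cv2.COLOR_RGB2HSV)
P=[(-.15,-.1),(-.15,.3),(.085,.3),(.085,-.1),(0,.27)]
W=[onz(s,p,z,o)[:2] for p,z in zip([(249,65),(548,69),(518,228),(257,227),(540,190)],[.014]*4+[.09])]
th,M,t,e=fitvise(P,W);print('vise',np.degrees(th),t,e.round(4))
V=lambda w:(M.T@(np.array(w)[:2]-t)).round(4)
np.savez('v.npz',M=M,t=t)
def blob(m,box):
    k=np.zeros_like(m);x0,y0,x1,y1=box;k[y0:y1,x0:x1]=m[y0:y1,x0:x1]
    n,l,st,c=cv2.connectedComponentsWithStats(k);i=1+np.argmax(st[1:,4]);return l==i,st[i],c[i]
H,S,Vv=cv2.split(hsv)
m,st,c=blob((((H<4)|(H>174))&(S>170)&(Vv>60)).astype(np.uint8),(430,215,490,265));print('knob',st,c,V(onz(s,c,.105,o)),onz(s,c,.105,o).round(4))
print('hub',V(onz(s,(457,189),.088,o)),'knobtop',V(onz(s,(466,248),.124,o)))
for z in (.048,.055): print('pad face top',V(onz(s,(368,147),z,o)),V(onz(s,(368,214),z,o)),'fixed',V(onz(s,(273,143),z,o)))
m,st,c=blob((((H>4)&(H<16)&(S>90)).astype(np.uint8)),(285,70,372,135));print('sherd',st,c,V(onz(s,c,.022,o)))
cn=max(cv2.findContours(m.astype(np.uint8),0,1)[0],key=cv2.contourArea)
a=cv2.approxPolyDP(cn,3,True)[:,0];
for p in a: print(p,V(onz(s,p,.019,o)))
q=hsv[180:181,355:392];print([tuple(x) for x in q[0]])
```

```text
vise -11.0741916433976 [ 0.59539554 -0.07451203] [0.0028 0.0042 0.0045 0.003  0.003 ]
knob [456 230  19  25 252] [463.75       242.12301587] [0.0618 0.1753] [0.6898 0.0857 0.105 ]
hub [-0.0024  0.1644] knobtop [0.0599 0.1694]
pad face top [-0.0469  0.0578] [0.0471 0.0626] fixed [-0.0518 -0.0658]
pad face top [-0.0481  0.0567] [0.0443 0.0615] fixed [-0.0529 -0.0647]
sherd [ 295   78   70   55 2931] [329.11156602 103.17093142] [-0.1007  0.0072]
[295  80] [-0.1296 -0.0377]
[297 116] [-0.0838 -0.0361]
[345 132] [-0.0626  0.0295]
[362 121] [-0.0775  0.0523]
[364  98] [-0.1074  0.0536]
[340  79] [-0.131   0.0212]
[(np.uint8(45), np.uint8(15), np.uint8(103)), (np.uint8(48), np.uint8(13), np.uint8(102)), (np.uint8(42), np.uint8(13), np.uint8(102)), (np.uint8(45), np.uint8(10), np.uint8(101)), (np.uint8(42), np.uint8(13), np.uint8(102)), (np.uint8(45), np.uint8(15), np.uint8(103)), (np.uint8(42), np.uint8(13), np.uint8(102)), (np.uint8(45), np.uint8(15), np.uint8(103)), (np.uint8(45), np.uint8(16), np.uint8(65)), (np.uint8(18), np.uint8(53), np.uint8(58)), (np.uint8(13), np.uint8(117), np.uin
[... 472 characters left out ...]
int8(16), np.uint8(40), np.uint8(108)), (np.uint8(45), np.uint8(15), np.uint8(101)), (np.uint8(42), np.uint8(13), np.uint8(100)), (np.uint8(48), np.uint8(15), np.uint8(84)), (np.uint8(40), np.uint8(13), np.uint8(59)), (np.uint8(30), np.uint8(22), np.uint8(35)), (np.uint8(30), np.uint8(16), np.uint8(32)), (np.uint8(30), np.uint8(16), np.uint8(32)), (np.uint8(30), np.uint8(16), np.uint8(32)), (np.uint8(30), np.uint8(15), np.uint8(33)), (np.uint8(20), np.uint8(19), np.uint8(41)), (np.uint8(30), np.uint8(10), np.uint8(50)), (np.uint8(30), np.uint8(14), np.uint8(54)), (np.uint8(40), np.uint8(13), np.uint8(61)), (np.uint8(30), np.uint8(8), np.uint8(61)), (np.uint8(40), np.uint8(13), np.uint8(61))]
```

Call:
arm_command([
  {"xyz": [40, -1, 40], "dr": [0, 0, 0], "grip": 20},
  {"xyz": [80, -3, 80], "dr": [0, 0, 0], "grip": 20},
  {"xyz": [116, -4, 130], "dr": [0, 0, 0], "grip": 20},
  {"xyz": [116, -4, 185], "dr": [0, 0, 0], "grip": 20},
  {"xyz": [116, -4, 235], "dr": [0, 0, 0], "grip": 20},
])

```text
t: 3.1
position: [0.4475, -0.0535, 0.0942]
ee_rot: [-180.0, 0.1, 169.1]
wrist_force: [0.5, 0.5, -0.4]
width: 0.0196
finger_force: 0.0
```

Call:
arm_command([
  {"xyz": [0, 0, 30], "dr": [0, 0, 0], "grip": 20},
  {"xyz": [0, 0, 46], "dr": [0, 0, 0], "grip": 20},
  {"xyz": [0, 0, 50], "dr": [0, 0, 0], "grip": 20},
])

```text
t: 3.48
position: [0.448, -0.0541, 0.0451]
ee_rot: [180.0, -0.0, 169.1]
wrist_force: [0.8, 0.9, 0.7]
width: 0.0201
finger_force: 0.0
```

Call:
arm_command([
  {"xyz": [0, 0, 2], "dr": [0, 0, 0], "grip": 20},
])

```text
t: 3.6
position: [0.4493, -0.0547, 0.0445]
ee_rot: [-180.0, 0.1, 169.0]
wrist_force: [-0.1, -1.4, 0.8]
width: 0.02
finger_force: 0.0
```

Call:
arm_command([
  {"xyz": [0, 0, 2], "dr": [0, 0, 0], "grip": 20},
])

```text
t: 3.72
position: [0.4494, -0.0549, 0.0427]
ee_rot: [-180.0, 0.2, 169.0]
wrist_force: [0.0, -0.3, -0.6]
width: 0.02
finger_force: 0.0
```

Call:
arm_command([
  {"xyz": [0, 0, 2], "dr": [0, 0, 0], "grip": 20},
])

```text
t: 3.85
position: [0.4489, -0.0549, 0.0401]
ee_rot: [-180.0, 0.1, 169.0]
wrist_force: [-0.8, -0.0, -0.4]
width: 0.02
finger_force: 0.0
```

Call:
arm_command([
  {"xyz": [0, 0, 0], "dr": [0, 0, 0], "grip": 20},
])

```text
t: 3.98
position: [0.4483, -0.0547, 0.0395]
ee_rot: [-180.0, 0.0, 169.0]
wrist_force: [1.1, 0.2, -0.6]
width: 0.0196
finger_force: 0.0
```

Run:
```python
from h import *
o=get_obs();s=snapshot('wrist');cv2.imwrite('pics/w3.png',s['pixels'][...,::-1])
print(o['t'],o['position'],o['wrist_force'])
```

```text
3.975 [ 0.44832006 -0.05474322  0.03947698] [ 1.0565647   0.15156324 -0.58268896]
```

View pics/w3.png

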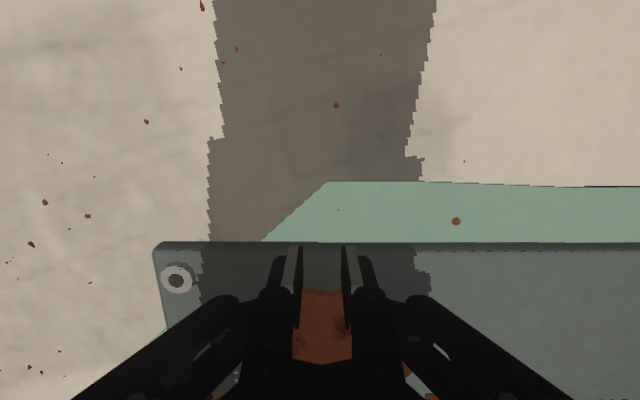

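The view shows the sherd's near edge ahead of the fingers at row ~290, which puts it at vise x ≈ -130 mm, as expected. The fingers have no contact. Lowering 2 mm more, then pushing.

Call:
arm_command([
  {"xyz": [0, 0, 2], "dr": [0, 0, 0], "grip": 20},
  {"xyz": [-6, 0, 2], "dr": [0, 0, 0], "grip": 20},
  {"xyz": [-14, 0, 2], "dr": [0, 0, 0], "grip": 20},
  {"xyz": [-22, -1, 2], "dr": [0, 0, 0], "grip": 20},
  {"xyz": [-30, -1, 2], "dr": [0, 0, 0], "grip": 20},
])

```text
t: 4.65
position: [0.4781, -0.0616, 0.0373]
ee_rot: [-180.0, -0.0, 169.0]
wrist_force: [-0.7, 0.6, 0.2]
width: 0.0198
finger_force: 0.3
```

Call:
arm_command([
  {"xyz": [-8, 0, 0], "dr": [0, 0, 0], "grip": 20},
  {"xyz": [-16, -1, 0], "dr": [0, 0, 0], "grip": 20},
  {"xyz": [-24, -1, 0], "dr": [0, 0, 0], "grip": 20},
  {"xyz": [-30, -2, 0], "dr": [0, 0, 0], "grip": 20},
  {"xyz": [-30, -2, 0], "dr": [0, 0, 0], "grip": 20},
])

```text
t: 5.28
position: [0.5072, -0.0693, 0.0375]
ee_rot: [-180.0, 0.0, 169.0]
wrist_force: [0.7, -0.0, 1.2]
width: 0.0198
finger_force: 0.0
```

Run:
```python
from h import *
o=get_obs();s=snapshot('top');im=s['pixels'];c=im[165:265,255:395]
cv2.imwrite('pics/t2.png',cv2.resize(c,None,fx=5.7,fy=5.7,interpolation=cv2.INTER_CUBIC)[...,::-1])
print(o['t'],o['position'],o['wrist_force'])
```

```text
5.275 [ 0.50715322 -0.06925793  0.03751061] [ 0.70916881 -0.02535956  1.23168954]
```

View pics/t2.png

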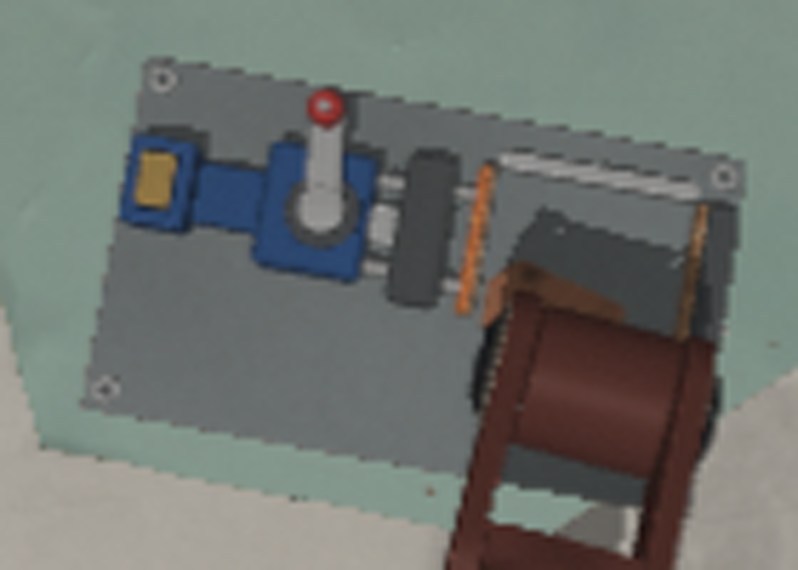

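The top view shows the sherd's far vertex at about (525,262). It has moved straight in without turning and clears the pad on the left. Continuing.

Call:
arm_command([
  {"xyz": [-8, 0, 0], "dr": [0, 0, 0], "grip": 20},
  {"xyz": [-16, -1, 0], "dr": [0, 0, 0], "grip": 20},
  {"xyz": [-24, -1, 0], "dr": [0, 0, 0], "grip": 20},
  {"xyz": [-32, -1, 0], "dr": [0, 0, 0], "grip": 20},
  {"xyz": [-40, -1, 0], "dr": [0, 0, 0], "grip": 20},
])

```text
t: 5.95
position: [0.5462, -0.0778, 0.0373]
ee_rot: [180.0, -0.0, 169.0]
wrist_force: [-1.4, 1.0, 0.7]
width: 0.0204
finger_force: 0.3
```

Call:
arm_command([
  {"xyz": [-4, 0, 0], "dr": [0, 0, 0], "grip": 20},
  {"xyz": [-8, 0, 0], "dr": [0, 0, 0], "grip": 20},
  {"xyz": [-11, 0, 0], "dr": [0, 0, 0], "grip": 20},
])

```text
t: 6.32
position: [0.5565, -0.0798, 0.0373]
ee_rot: [-180.0, -0.0, 169.0]
wrist_force: [-0.8, 1.1, 0.6]
width: 0.0199
finger_force: 0.5
```

Call:
arm_command([
  {"xyz": [-2, 0, 0], "dr": [0, 0, 0], "grip": 20},
  {"xyz": [-3, 0, 0], "dr": [0, 0, 0], "grip": 20},
])

```text
t: 6.58
position: [0.5594, -0.0803, 0.0373]
ee_rot: [180.0, -0.0, 169.0]
wrist_force: [-0.6, -0.3, 0.6]
width: 0.02
finger_force: 0.5
```

Call:
arm_command([
  {"xyz": [-1, 0, 0], "dr": [0, 0, 0], "grip": 20},
  {"xyz": [-2, 0, 0], "dr": [0, 0, 0], "grip": 20},
])

```text
t: 6.82
position: [0.5613, -0.0807, 0.0373]
ee_rot: [-180.0, -0.0, 169.0]
wrist_force: [-0.7, -0.3, 0.2]
width: 0.02
finger_force: 0.5
```

Run:
```python
from h import *
o=get_obs();print(o['t'],o['position'],o['wrist_force'])
v=np.load('v.npz')
for n,b in (('top',1),):
    s=snapshot(n);im=s['pixels'];H,S,V=cv2.split(cv2.cvtColor(im,cv2.COLOR_RGB2HSV))
    m=((H>4)&(H<16)&(S>90)&(V>40)).astype(np.uint8);m[:,:335]=0;m[:,383:]=0;m[:195]=0;m[222:]=0
    ys,xs=np.nonzero(m)
    for p in cv2.approxPolyDP(max(cv2.findContours(m,0,1)[0],key=cv2.contourArea),1,True)[:,0]: print(p,(v['M'].T@(onz(s,p,.02)[:2]-[.594,-.0765])).round(3))
```

```text
6.825 [ 0.56130133 -0.08070728  0.03729913] [-0.66679865 -0.33182464  0.22892761]
[341 195] [0.045 0.061]
[339 195] [0.044 0.068]
[338 197] [0.036 0.071]
[339 199] [0.029 0.066]
[335 219] [-0.046  0.068]
[337 218] [-0.041  0.061]
```

Call:
arm_command([
  {"xyz": [-1, 0, 0], "dr": [0, 0, 0], "grip": 20},
  {"xyz": [-2, 0, 0], "dr": [0, 0, 0], "grip": 20},
])

```text
t: 7.12
position: [0.5633, -0.0811, 0.0373]
ee_rot: [180.0, 0.0, 169.0]
wrist_force: [-0.6, 0.2, 0.5]
width: 0.02
finger_force: 0.5
```

Call:
arm_command([
  {"xyz": [-1, 0, 0], "dr": [0, 0, 0], "grip": 20},
  {"xyz": [-2, 0, 0], "dr": [0, 0, 0], "grip": 20},
])

```text
t: 7.38
position: [0.5648, -0.0814, 0.0372]
ee_rot: [-180.0, -0.1, 169.0]
wrist_force: [-4.9, 0.1, 3.7]
width: 0.0199
finger_force: 2.3
```

Run:
```python
from h import *
o=get_obs();s=snapshot('side');im=s['pixels'];c=im[170:275,235:355]
cv2.imwrite('pics/s2.png',cv2.resize(c,None,fx=5.5,fy=5.5,interpolation=cv2.INTER_CUBIC)[...,::-1]);print(o['position'],o['wrist_force'])
```

```text
[ 0.56475535 -0.08140889  0.03719198] [-4.85906922  0.07661046  3.66527977]
```

View pics/s2.png

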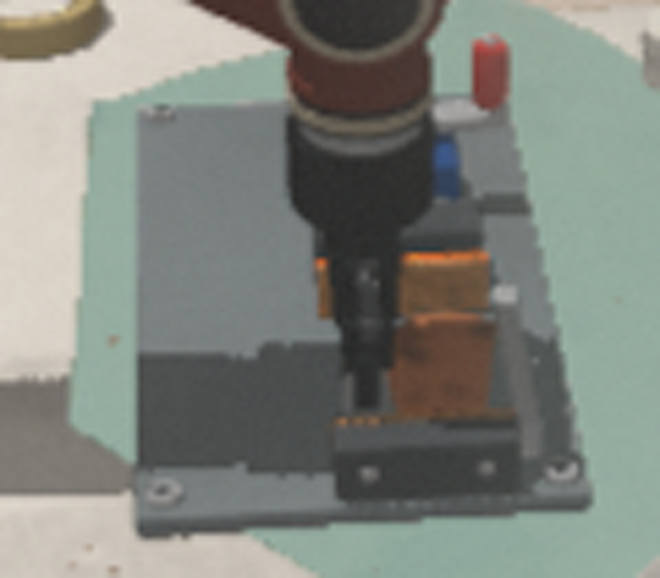

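The side view shows the sherd lying flat between the jaws against the rail, and a contact force of 4.9 N confirms it has met the stop. Next I back off, rise and move over the knob.

Call:
arm_command([
  {"xyz": [5, 0, 0], "dr": [0, 0, 0], "grip": 20},
  {"xyz": [10, 0, 0], "dr": [0, 0, 0], "grip": 20},
  {"xyz": [10, 0, -50], "dr": [0, 0, 0], "grip": 40},
  {"xyz": [10, 0, -100], "dr": [0, 0, 0], "grip": 60},
  {"xyz": [10, 0, -150], "dr": [0, 0, 0], "grip": 70},
])

```text
t: 8.05
position: [0.5551, -0.0794, 0.1888]
ee_rot: [180.0, 0.0, 169.0]
wrist_force: [0.5, 0.8, 0.8]
width: 0.0697
finger_force: 0.0
```

Call:
arm_command([
  {"xyz": [-25, 45, 0], "dr": [0, 0, 0], "grip": 70},
  {"xyz": [-50, 90, 0], "dr": [0, 0, 0], "grip": 70},
  {"xyz": [-75, 135, 0], "dr": [0, 0, 0], "grip": 70},
  {"xyz": [-97, 181, 0], "dr": [0, 0, 0], "grip": 70},
  {"xyz": [-97, 181, 0], "dr": [0, 0, 0], "grip": 70},
])

```text
t: 8.68
position: [0.6862, 0.0824, 0.1868]
ee_rot: [180.0, 0.0, 169.2]
wrist_force: [-0.2, -0.5, -0.9]
width: 0.0698
finger_force: 0.0
```

Run:
```python
from h import *
o=get_obs();print(o['t'],o['position'],o['joint_pos'].round(1))
s=snapshot('wrist');cv2.imwrite('pics/w4.png',s['pixels'][...,::-1]);
im=s['pixels'];H,S,V=cv2.split(cv2.cvtColor(im,cv2.COLOR_RGB2HSV))
m=(((H<4)|(H>174))&(S>150)&(V>60)).astype(np.uint8)
n,l,st,c=cv2.connectedComponentsWithStats(m)
for i in range(1,n):
    if st[i,4]>100: print(st[i],c[i],onz(s,c[i],.115,o).round(4))
```

```text
8.675 [0.68615406 0.0824262  0.18684121] [  0.7  14.3  86.4   0.   79.3 -78.5]
[303 196  33  44 968] [318.72623967 216.69008264] [0.6832 0.0821 0.115 ]
```

View pics/w4.png

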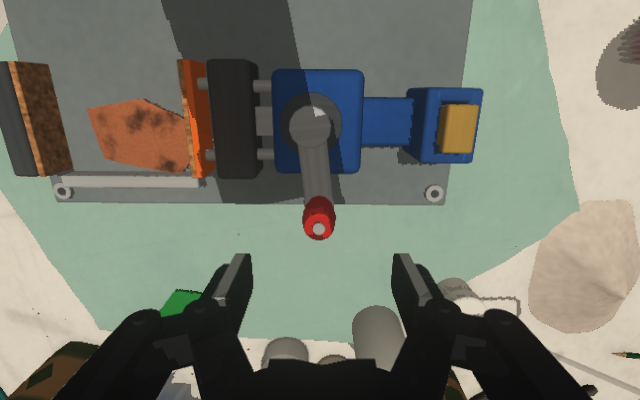

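The wrist view shows the knob top at (319,222), the hub at (311,126) and the key top at (458,129). The sherd is flat at the rail and just clear of the pad.

```bash
cat > circ.py <<'E'
import sys;from h import *
# circle about hub; print tool-axis shifts (mm) for the given clockwise step sequence
def circ(hub,a0,steps,Rm,r=.060):
    p=lambda a:np.array([hub[0]+r*np.cos(a),hub[1]+r*np.sin(a),0])
    return [(Rm.T@(p(a0-s)-p(a0))*1000).round(1) for s in steps]
E
python3 - <<'E'
from h import *
o=get_obs();s=snapshot('wrist')
for n,p,z in (('knob',(319,223),.124),('hub',(310,126),.088),('key',(458,129),.09)):print(n,onz(s,p,z,o).round(4))
from circ import circ
print('shift',toolshift(o,[.684,.081,.119]))
E
```

```text
knob [0.683  0.0806 0.124 ]
hub [0.6254 0.0852 0.088 ]
key [0.6462 0.1857 0.09  ]
shift [ 1.36411006 -0.09996013 67.82102061]
```

Call:
arm_command([
  {"xyz": [1, 0, 35], "dr": [0, 0, 0], "grip": 60},
  {"xyz": [1, 0, 60], "dr": [0, 0, 0], "grip": 50},
  {"xyz": [1, 0, 68], "dr": [0, 0, 0], "grip": 40},
  {"xyz": [1, 0, 68], "dr": [0, 0, 0], "grip": 28},
  {"xyz": [1, 0, 68], "dr": [0, 0, 0], "grip": 15},
], grip_force=25)

```text
t: 9.4
position: [0.6844, 0.0795, 0.1202]
ee_rot: [-180.0, 0.1, 169.0]
wrist_force: [-1.0, 0.5, -1.8]
width: 0.0223
finger_force: 25.0
```

Call:
arm_command([
  {"xyz": [1, 0, 0], "dr": [0, 0, 0], "grip": 15},
  {"xyz": [0, 0, 0], "dr": [0, 0, 0], "grip": 15},
])

```text
t: 9.65
position: [0.6844, 0.0795, 0.1202]
ee_rot: [-180.0, 0.0, 169.0]
wrist_force: [-2.1, -2.1, -0.3]
width: 0.0222
finger_force: 25.2
```

Run:
```python
from circ import *
o=get_obs();print(o['t'],o['position'],o['width'],o['wrist_force'],o['finger_force'])
hub=[.6250,.0852];d=o['position'][:2]-hub;a0=np.arctan2(d[1],d[0]);print(np.degrees(a0),np.hypot(*d))
for k in range(5):
    print(np.degrees(a0)-100*k,[x[:2].tolist() for x in circ(hub,a0-np.radians(100*k),np.radians([20,40,60,80,100]),rot(o))])
```

```text
9.65 [0.68443654 0.07953339 0.12022744] 0.022194036610066702 [-2.13469744 -2.08800007 -0.32600617] 25.191166234435514
-5.446049314817735 0.059706055380421
-5.446049314817735 [[1.6, -20.8], [10.2, -39.7], [24.8, -54.6], [43.6, -63.6], [64.4, -65.6]]
-105.44604931481774 [[20.2, 5.2], [37.4, 17.0], [49.5, 34.0], [55.1, 54.0], [53.4, 74.8]]
-205.44604931481774 [[-8.6, 19.0], [-23.2, 33.8], [-42.0, 42.8], [-62.8, 44.8], [-82.9, 39.6]]
-305.44604931481774 [[-17.2, -11.8], [-29.3, -28.7], [-34.9, -48.8], [-33.3, -69.6], [-24.6, -88.6]]
-405.44604931481774 [[14.6, -14.9], [33.4, -23.9], [54.1, -25.9], [74.3, -20.7], [91.5, -8.9]]
```

Call:
arm_command([
  {"xyz": [1.6, -20.8, 0], "dr": [0, 0, 0], "grip": 15},
  {"xyz": [10.2, -39.7, 0], "dr": [0, 0, 0], "grip": 15},
  {"xyz": [24.8, -54.6, 0], "dr": [0, 0, 0], "grip": 15},
  {"xyz": [43.6, -63.6, 0], "dr": [0, 0, 0], "grip": 15},
  {"xyz": [64.4, -65.6, 0], "dr": [0, 0, 0], "grip": 15},
])

```text
t: 10.28
position: [0.6085, 0.0274, 0.1202]
ee_rot: [179.9, 0.2, 168.9]
wrist_force: [5.7, 7.2, -1.5]
width: 0.022
finger_force: 25.4
```

Call:
arm_command([
  {"xyz": [20.2, 5.2, 0], "dr": [0, 0, 0], "grip": 15},
  {"xyz": [37.4, 17.0, 0], "dr": [0, 0, 0], "grip": 15},
])

```text
t: 10.52
position: [0.5753, 0.0509, 0.1202]
ee_rot: [180.0, 0.3, 168.9]
wrist_force: [10.3, 2.1, -4.8]
width: 0.0222
finger_force: 25.2
```

Run:
```python
from h import *
o=get_obs();print(o['t'],o['position'],o['width'],o['wrist_force'],o['finger_force'])
s=snapshot('top');im=s['pixels'];c=im[165:265,255:395]
cv2.imwrite('pics/t3.png',cv2.resize(c,None,fx=5.7,fy=5.7,interpolation=cv2.INTER_CUBIC)[...,::-1])
hub=np.array([.625,.0852]);d=o['position'][:2]-hub;print(np.degrees(np.arctan2(d[1],d[0])),np.hypot(*d))
```

```text
10.525 [0.57530555 0.05085174 0.12024505] 0.02222113948245201 [10.31818371  2.07598687 -4.77092701] 25.15828173724003
-145.3481948167465 0.06040978168463575
```

Call:
arm_command([
  {"xyz": [11.5, 17, 0], "dr": [0, 0, 0], "grip": 15},
  {"xyz": [16.7, 37, 0], "dr": [0, 0, 0], "grip": 15},
  {"xyz": [15, 57.8, 0], "dr": [0, 0, 0], "grip": 15},
])

```text
t: 10.95
position: [0.5706, 0.1118, 0.1201]
ee_rot: [-179.9, -0.1, 169.0]
wrist_force: [2.2, -5.9, 2.2]
width: 0.0222
finger_force: 25.8
```

Call:
arm_command([
  {"xyz": [-8.6, 19, 0], "dr": [0, 0, 0], "grip": 15},
  {"xyz": [-23.2, 33.8, 0], "dr": [0, 0, 0], "grip": 15},
  {"xyz": [-42, 42.8, 0], "dr": [0, 0, 0], "grip": 15},
  {"xyz": [-62.8, 44.8, 0], "dr": [0, 0, 0], "grip": 15},
  {"xyz": [-82.9, 39.6, 0], "dr": [0, 0, 0], "grip": 15},
])

```text
t: 11.58
position: [0.6598, 0.1347, 0.12]
ee_rot: [-179.9, -0.2, 169.1]
wrist_force: [-10.0, -7.7, 10.7]
width: 0.0222
finger_force: 26.6
```

Call:
arm_command([
  {"xyz": [-17.2, -11.8, 0], "dr": [0, 0, 0], "grip": 15},
  {"xyz": [-29.3, -28.7, 0], "dr": [0, 0, 0], "grip": 15},
  {"xyz": [-34.9, -48.8, 0], "dr": [0, 0, 0], "grip": 15},
  {"xyz": [-33.3, -69.6, 0], "dr": [0, 0, 0], "grip": 15},
  {"xyz": [-24.6, -88.6, 0], "dr": [0, 0, 0], "grip": 15},
])

```text
t: 12.2
position: [0.6682, 0.0438, 0.1201]
ee_rot: [179.8, 0.1, 169.0]
wrist_force: [-1.3, 6.8, 6.3]
width: 0.0218
finger_force: 26.2
```

Run:
```python
from h import *
o=get_obs();print(o['t'],o['position'],o['width'],o['wrist_force'],o['finger_force'])
s=snapshot('wrist');cv2.imwrite('pics/w5.png',s['pixels'][...,::-1]);
hub=np.array([.625,.0852]);d=o['position'][:2]-hub;print(np.degrees(np.arctan2(d[1],d[0])),np.hypot(*d))
```

```text
12.2 [0.66818427 0.04382199 0.12011533] 0.02181121936804555 [-1.30889463  6.75128211  6.25833794] 26.18845305405557
-43.77634184658786 0.05980820186107231
```

View pics/w5.png

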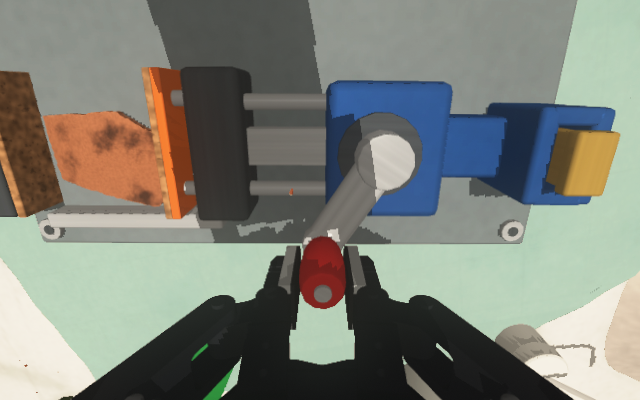

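The wrist view shows the pad's orange strip at x≈147–185, the carriage at 183–250 and the sherd's end at about 158, close to the pad. I've used all my picture views, so from here I measure numerically with line profiles of the pad and carriage edges.

```bash
cat > edge.py <<'E'
from h import *
M=np.load('v.npz')['M'];t=np.array([.594,-.0765])
def proj(s,o,P):
    W=np.eye(4);W[:3,:3]=rot(o);W[:3,3]=o['position'];T=np.linalg.inv(W@s['T_tool_cam'])
    c=np.c_[P,np.ones(len(P))]@T.T;c=c[:,:3]*[1,-1,-1]
    return cv2.projectPoints(c,np.zeros(3),np.zeros(3),s['mtx'],np.array(s['distortion'],float))[0][:,0]
def edges(im,s,o,z1=.048,z2=.055):
    hsv=cv2.cvtColor(im,cv2.COLOR_RGB2HSV);out=[]
    ys=np.arange(-.02,.12,.00025)
    def prof(x,z):
        P=np.c_[(np.c_[np.full_like(ys,x),ys]@M.T+t),np.full_like(ys,z)]
        q=proj(s,o,P).astype(np.float32)
        return np.array([cv2.remap(hsv,q[:,:1],q[:,1:],cv2.INTER_LINEAR)[:,0]]).squeeze().astype(int)
    for x in (-.03,-.02,-.01,0,.01,.02,.03,.038):
        a=prof(x,z1);org=(a[:,0]>6)&(a[:,0]<14)&(a[:,1]>195)   # bright orange plate
        b=prof(x,z2);ob=(b[:,0]>6)&(b[:,0]<16)&(b[:,1]>150);dk=(b[:,1]<80)&(b[:,2]<75)
        i=np.nonzero(org)[0]
        if not len(i): out.append((x,np.nan,np.nan,np.nan));continue
        k=[j for j in np.nonzero(dk)[0] if j>i[0] and dk[j:j+16].all()]
        l=[j for j in np.nonzero(org)[0]]
        out.append((x,ys[i[0]]*1e3,ys[i[-1]]*1e3,ys[k[0]]*1e3 if k else np.nan))
    return np.array(out)
E
python3 - <<'E'
from edge import *
s=snapshot('wrist');o=get_obs()
np.set_printoptions(suppress=True,precision=2)
for f,p,e in (('w2',[.56263,-.07255,.33009],[180,0,169]),('w4',[.68615,.08243,.18684],[180,0,169.2]),('w5',o['position'],o['ee_rot'])):
    im=cv2.imread(f'pics/{f}.png')[...,::-1].copy()
    print(f);print(edges(im,s,dict(position=np.array(p),ee_rot=np.array(e))))
E
```

```text
w2
[[-0.03 67.25 71.   82.  ]
 [-0.02 67.25 71.25 76.5 ]
 [-0.01 67.25 70.75 75.5 ]
 [ 0.   67.25 71.25 75.75]
 [ 0.01 67.25 71.25 75.75]
 [ 0.02 67.   71.   80.25]
 [ 0.03 67.25 70.75 76.  ]
 [ 0.04 67.5  70.75 77.  ]]
w4
[[-0.03 66.75 75.   86.25]
 [-0.02 66.5  82.25 86.  ]
 [-0.01 66.25 82.   86.25]
 [ 0.   66.5  82.25 86.  ]
 [ 0.01 66.25 82.   86.5 ]
 [ 0.02 66.5  81.75 86.5 ]
 [ 0.03 66.25 73.75 86.  ]
 [ 0.04 66.5  71.25 86.  ]]
w5
[[-0.03 31.   40.25 51.75]
 [-0.02 31.   47.75 52.  ]
 [-0.01 31.   47.75 51.75]
 [ 0.   31.   47.75 52.  ]
 [ 0.01 30.75 47.75 52.25]
 [ 0.02 31.   42.25 51.75]
 [ 0.03 31.   36.75 52.  ]
 [ 0.04 31.   36.5  51.75]]
```

Call:
arm_command([
  {"xyz": [14.6, -14.9, 0], "dr": [0, 0, 0], "grip": 15},
  {"xyz": [33.4, -23.9, 0], "dr": [0, 0, 0], "grip": 15},
  {"xyz": [54.1, -25.9, 0], "dr": [0, 0, 0], "grip": 15},
  {"xyz": [54.1, -25.9, 0], "dr": [0, 0, 0], "grip": 15},
])

```text
t: 12.8
position: [0.6084, 0.0277, 0.1201]
ee_rot: [180.0, -0.0, 169.0]
wrist_force: [-2.7, 1.7, 5.4]
width: 0.0223
finger_force: 26.1
```

Run:
```python
from edge import *
o=get_obs();s=snapshot('wrist')
np.set_printoptions(suppress=True,precision=2)
print(o['position'],o['wrist_force'],o['width']);print(edges(s['pixels'],s,o))
hub=np.array([.625,.0852]);d=o['position'][:2]-hub;print(np.degrees(np.arctan2(d[1],d[0])),np.hypot(*d))
```

```text
[0.61 0.03 0.12] [-2.74  1.69  5.43] 0.02227787409478964
[[-0.03 28.5  36.5  47.75]
 [-0.02 28.25 43.5  48.  ]
 [-0.01 28.25 43.25 47.75]
 [ 0.   28.25 43.   47.75]
 [ 0.01 28.25 43.25 48.75]
 [ 0.02 28.25 36.75 48.25]
 [ 0.03 28.25 42.   48.  ]
 [ 0.04 28.25 37.75 48.25]]
-106.08712809218537 0.059839297335643665
```

Call:
arm_command([
  {"xyz": [20.2, 5.2, 0], "dr": [0, 0, 0], "grip": 15},
  {"xyz": [37, 17, 0], "dr": [0, 0, 0], "grip": 15},
  {"xyz": [49, 34, 0], "dr": [0, 0, 0], "grip": 15},
  {"xyz": [49, 34, 0], "dr": [0, 0, 0], "grip": 15},
  {"xyz": [49, 34, 0], "dr": [0, 0, 0], "grip": 15},
])

```text
t: 13.48
position: [0.5666, 0.071, 0.1201]
ee_rot: [-180.0, -0.2, 169.1]
wrist_force: [-4.1, 0.9, 9.1]
width: 0.0221
finger_force: 26.4
```

Run:
```python
from edge import *
o=get_obs();s=snapshot('wrist');cv2.imwrite('pics/w7.png',s['pixels'][...,::-1])
np.set_printoptions(suppress=True,precision=2)
print(o['position'],o['wrist_force'],o['width']);print(edges(s['pixels'],s,o))
hub=np.array([.625,.0852]);d=o['position'][:2]-hub;print(np.degrees(np.arctan2(d[1],d[0])),np.hypot(*d))
```

```text
[0.57 0.07 0.12] [-4.11  0.88  9.1 ] 0.022081138076940062
[[-0.03 27.75 39.25 52.5 ]
 [-0.02 27.5  39.25 54.5 ]
 [-0.01 27.5  39.25 56.  ]
 [ 0.   27.5  39.25 58.  ]
 [ 0.01 27.25 39.25 49.  ]
 [ 0.02 27.5  37.75 38.25]
 [ 0.03 27.75 27.75 28.  ]
 [ 0.04   nan   nan   nan]]
-166.2901293543919 0.060076911036802065
```

Run:
```python
from edge import *
o=get_obs();s=snapshot('wrist');hsv=cv2.cvtColor(s['pixels'],cv2.COLOR_RGB2HSV)
ys=np.arange(.018,.075,.001)
for x in (-.02,.0):
  for z in (.048,.055):
    P=np.c_[(np.c_[np.full_like(ys,x),ys]@M.T+t),np.full_like(ys,z)];q=proj(s,o,P)
    print(x,z,q[0].round(),q[-1].round());print([f"{int(y*1e3+.5)}:"+'/'.join(map(str,hsv[int(v+.5),int(u+.5)])) for y,(u,v) in zip(ys,q) if 0<=u<639 and 0<=v<399])
```

```text
-0.02 0.048 [151. 265.] [228. 266.]
['18:10/154/175', '19:10/155/179', '20:10/153/172', '21:10/148/146', '22:10/146/138', '23:14/146/199', '24:14/146/203', '25:14/145/204', '26:14/145/199', '27:12/176/213', '28:12/201/242', '29:12/202/248', '30:12/202/248', '31:12/201/248', '32:11/203/242', '33:10/208/199', '34:9/202/124', '35:9/202/124', '36:9/202/124', '37:9/202/124', '38:9/204/129', '39:9/202/130', '40:11/151/103', '41:12/33/78', '42:17/26/87', '43:11/23/90', '44:17/20/88', '45:17/20/88', '46:17/20/88', '47:21/20/89', '48:21/20/90', '49:19/23/89', '50:17/22/82', '51:13/32/56', '52:11/36/56', '53:11/37/55', '54:13/32/55', '55:15/37/55', '56:11/37/55', '57:13/33/54', '58:15/29/53', '59:6/24/53', '60:15/29/53', '61:15/29/52', '62:18/25/51', '63:15/30/51', '64:18/25/51', '65:18/25/52', '66:12/25/52', '67:12/25/52', '68:12/25/52', '69:15/20/51', '70:12/25/52', '71:12/25/51', '72:15/21/49', '73:15/22/47', '74:10/17/44']
-0.02 0.055 [146. 271.] [225. 271.]
['18:10/143/127', '19:10/144/131', '20:10/147/139', '21:10/153/163', '22:10/154/169', '23:10/155/178', '24:10/154/175', '25:10/153/16
[... 1924 characters left out ...]
14/147/196', '30:14/147/198', '31:12/195/235', '32:12/202/248', '33:12/203/248', '34:12/202/248', '35:12/202/248', '36:10/209/216', '37:9/207/153', '38:9/206/130', '39:10/206/129', '40:10/206/129', '41:9/206/129', '42:9/208/129', '43:9/206/129', '44:13/45/80', '45:13/29/80', '46:17/21/87', '47:13/20/88', '48:17/20/88', '49:20/17/88', '50:17/20/90', '51:17/20/89', '52:17/20/88', '53:17/20/89', '54:20/17/91', '55:24/14/90', '56:24/14/90', '57:20/17/89', '58:18/15/83', '59:15/29/52', '60:12/25/52', '61:15/29/52', '62:15/31/49', '63:10/37/41', '64:10/39/39', '65:6/40/32', '66:6/41/31', '67:5/53/29', '68:6/46/28', '69:6/46/28', '70:6/46/28', '71:6/46/28', '72:6/44/29', '73:8/35/29', '74:8/33/31']
```

Call:
arm_command([
  {"xyz": [5.2, 16.5, 0], "dr": [0, 0, 0], "grip": 15},
  {"xyz": [5.4, 33.6, 0], "dr": [0, 0, 0], "grip": 15},
  {"xyz": [5.4, 33.6, 0], "dr": [0, 0, 0], "grip": 15},
])

```text
t: 13.95
position: [0.5682, 0.1055, 0.1201]
ee_rot: [180.0, -0.1, 169.1]
wrist_force: [-3.8, 2.0, 7.2]
width: 0.0219
finger_force: 26.3
```

Call:
arm_command([
  {"xyz": [0, 0, 0], "dr": [0, 0, 0], "grip": 30},
  {"xyz": [0, 0, 0], "dr": [0, 0, 0], "grip": 50},
  {"xyz": [0, 0, 0], "dr": [0, 0, 0], "grip": 60},
  {"xyz": [0, 0, -40], "dr": [0, 0, 0], "grip": 60},
  {"xyz": [0, 0, -80], "dr": [0, 0, 0], "grip": 60},
])

```text
t: 14.58
position: [0.5682, 0.1039, 0.1991]
ee_rot: [-180.0, -0.1, 169.0]
wrist_force: [0.4, -0.2, -0.8]
width: 0.0601
finger_force: 0.0
```

Run:
```python
from h import *
o=get_obs();M=np.load('v.npz')['M'];t=np.array([.594,-.0765])
print(o['position'],o['wrist_force'],o['width'],toolshift(o,np.append(M@[-.0,.04]+t,.23)))
```

```text
[0.56820375 0.10394396 0.1990997 ] [ 0.35681748 -0.21378152 -0.80895826] 0.06008202562638401 [ -59.74760492 -132.217824    -30.96203455]
```

Call:
arm_command([
  {"xyz": [-20, -45, -10], "dr": [0, 0, 0], "grip": 60},
  {"xyz": [-40, -90, -20], "dr": [0, 0, 0], "grip": 60},
  {"xyz": [-60, -132, -31], "dr": [0, 0, 0], "grip": 60},
  {"xyz": [-60, -132, -31], "dr": [0, 0, 0], "grip": 60},
  {"xyz": [-60, -132, -31], "dr": [0, 0, 0], "grip": 60},
])

```text
t: 15.2
position: [0.6022, -0.0366, 0.2296]
ee_rot: [180.0, -0.1, 169.0]
wrist_force: [-0.8, 0.3, 0.1]
width: 0.0602
finger_force: 0.0
```

Run:
```python
from edge import *
o=get_obs();s=snapshot('wrist');hsv=cv2.cvtColor(s['pixels'],cv2.COLOR_RGB2HSV);cv2.imwrite('pics/w8.png',s['pixels'][...,::-1])
print(o['position'])
for x,z in ((-.02,.048),(0.02,.048),(0,.055)):
    ys=np.arange(.014,.060,.001)
    P=np.c_[(np.c_[np.full_like(ys,x),ys]@M.T+t),np.full_like(ys,z)];q=proj(s,o,P)
    print(x,z,q[0].round(),q[-1].round());print([f"{int(y*1e3+.5)}:"+'/'.join(map(str,hsv[int(v+.5),int(u+.5)])) for y,(u,v) in zip(ys,q)])
```

```text
[ 0.6022344  -0.03664666  0.22962714]
-0.02 0.048 [293. 158.] [339. 158.]
['14:30/16/62', '15:30/16/62', '16:30/16/62', '17:30/16/62', '18:38/16/62', '19:30/17/61', '20:30/17/61', '21:30/17/61', '22:17/78/65', '23:13/140/82', '24:13/147/85', '25:13/147/87', '26:13/145/88', '27:10/189/105', '28:9/205/122', '29:9/204/126', '30:9/206/125', '31:9/206/125', '32:9/205/123', '33:9/201/94', '34:12/50/66', '35:38/17/61', '36:30/13/61', '37:40/13/61', '38:38/17/61', '39:20/20/39', '40:23/28/36', '41:15/28/37', '42:15/27/38', '43:10/19/40', '44:23/26/39', '45:20/20/39', '46:30/20/39', '47:20/20/39', '48:20/19/40', '49:20/19/40', '50:20/19/40', '51:10/19/41', '52:20/19/41', '53:20/19/41', '54:30/13/40', '55:20/19/40', '56:20/19/40', '57:30/13/40', '58:30/13/39', '59:30/13/40']
0.02 0.048 [294. 196.] [338. 196.]
['14:10/160/161', '15:10/159/162', '16:10/160/161', '17:10/160/161', '18:10/159/160', '19:10/159/160', '20:10/160/159', '21:10/160/158', '22:10/159/160', '23:13/150/151', '24:13/144/101', '25:13/150/138', '26:13/149/147', '27:12/165/136', '28:10/204/179', '29:9/208/185', '30:10/207/217', 
[... 480 characters left out ...]
55/89', '15:10/156/90', '16:10/158/89', '17:10/154/88', '18:10/154/91', '19:10/156/90', '20:10/156/90', '21:10/155/89', '22:10/155/89', '23:10/151/81', '24:12/145/86', '25:13/144/83', '26:13/146/84', '27:11/176/94', '28:9/203/122', '29:9/206/125', '30:9/206/125', '31:9/204/125', '32:9/205/122', '33:9/202/92', '34:14/50/66', '35:30/16/62', '36:36/21/62', '37:38/16/62', '38:36/21/62', '39:15/25/41', '40:18/34/38', '41:18/34/38', '42:18/33/39', '43:18/31/41', '44:18/32/40', '45:23/26/40', '46:23/26/40', '47:18/30/42', '48:15/24/42', '49:15/26/40', '50:23/25/41', '51:30/19/41', '52:30/19/41', '53:23/24/42', '54:20/19/41', '55:23/24/42', '56:30/19/41', '57:23/24/42', '58:20/19/41', '59:20/19/41']
```

Seen from straight above, the cork face is at y=22.5, the pad back at 33.7 (11 mm thick, as it should be) and the carriage front at 38.6. The gap is about 5 mm, so the pad is pushed back about 8 mm, which is in range. On to the key, with the fingers shut.

Call:
arm_command([
  {"xyz": [0, 46, 0], "dr": [0, 0, 0], "grip": 30},
  {"xyz": [0, 92, 0], "dr": [0, 0, 0], "grip": 0},
  {"xyz": [0, 138, 0], "dr": [0, 0, 0], "grip": 0},
  {"xyz": [0, 184, 0], "dr": [0, 0, 0], "grip": 0},
  {"xyz": [1, 228, 0], "dr": [0, 0, 0], "grip": 0},
])

```text
t: 15.88
position: [0.6442, 0.1902, 0.2296]
ee_rot: [-180.0, -0.1, 169.1]
wrist_force: [0.7, -1.1, -0.1]
width: -0.0001
finger_force: 0.0
```

Call:
arm_command([
  {"xyz": [0, 0, 40], "dr": [0, 0, 0], "grip": 0},
  {"xyz": [0, 0, 80], "dr": [0, 0, 0], "grip": 0},
  {"xyz": [0, 0, 105], "dr": [0, 0, 0], "grip": 0},
  {"xyz": [0, 0, 105], "dr": [0, 0, 0], "grip": 0},
])

```text
t: 16.38
position: [0.6422, 0.1881, 0.1215]
ee_rot: [-179.9, -0.4, 169.1]
wrist_force: [0.8, -0.6, -0.2]
width: -0.0001
finger_force: 0.0
```

Call:
arm_command([
  {"xyz": [0, 0, 5], "dr": [0, 0, 0], "grip": 0},
  {"xyz": [0, 0, 10], "dr": [0, 0, 0], "grip": 0},
  {"xyz": [0, 0, 14], "dr": [0, 0, 0], "grip": 0},
  {"xyz": [0, 0, 18], "dr": [0, 0, 0], "grip": 0},
])

```text
t: 16.88
position: [0.6457, 0.1873, 0.1092]
ee_rot: [180.0, 0.1, 169.0]
wrist_force: [-3.5, -0.6, 8.9]
width: 0.0002
finger_force: 4.1
```

Call:
arm_command([
  {"xyz": [0, 0, 3], "dr": [0, 0, 0], "grip": 0},
  {"xyz": [0, 0, 6], "dr": [0, 0, 0], "grip": 0},
  {"xyz": [0, 0, 8], "dr": [0, 0, 0], "grip": 0},
  {"xyz": [0, 0, 8], "dr": [0, 0, 0], "grip": 0},
])

```text
t: 17.38
position: [0.6457, 0.1873, 0.1017]
ee_rot: [180.0, 0.1, 169.0]
wrist_force: [-3.6, -0.4, 7.2]
width: -0.0
finger_force: 3.9
```

Call:
arm_command([
  {"xyz": [0, 0, 2], "dr": [0, 0, 0], "grip": 0},
  {"xyz": [0, 0, 3], "dr": [0, 0, 0], "grip": 0},
  {"xyz": [0, 0, 3], "dr": [0, 0, 0], "grip": 0},
])

```text
t: 17.75
position: [0.6457, 0.1873, 0.099]
ee_rot: [180.0, 0.1, 169.0]
wrist_force: [-3.7, -0.6, 8.4]
width: 0.0001
finger_force: 4.5
```

Call:
arm_command([
  {"xyz": [0, 0, 1], "dr": [0, 0, 0], "grip": 0},
  {"xyz": [0, 0, 2], "dr": [0, 0, 0], "grip": 0},
])

```text
t: 18.0
position: [0.6458, 0.1873, 0.0972]
ee_rot: [180.0, 0.1, 169.0]
wrist_force: [-5.3, -0.7, 10.5]
width: -0.0002
finger_force: 5.2
```

Call:
arm_command([
  {"xyz": [0, 0, 1], "dr": [0, 0, 0], "grip": 0},
  {"xyz": [0, 0, 1], "dr": [0, 0, 0], "grip": 0},
])

```text
t: 18.25
position: [0.6458, 0.1873, 0.0965]
ee_rot: [180.0, 0.1, 169.0]
wrist_force: [-5.9, -1.7, 12.4]
width: 0.0003
finger_force: 5.7
```

Call:
arm_command([
  {"xyz": [0, 0, 1], "dr": [0, 0, 0], "grip": 0},
  {"xyz": [0, 0, 1], "dr": [0, 0, 0], "grip": 0},
])

```text
t: 18.5
position: [0.6458, 0.1873, 0.0965]
ee_rot: [180.0, 0.0, 169.0]
wrist_force: [-7.3, -1.7, 15.6]
width: 0.0001
finger_force: 7.7
```

The key has bottomed at TCP z = 0.0965, which is exactly home, with the force now rising. Retracting, then re-checking the gap.

Call:
arm_command([
  {"xyz": [0, 0, -15], "dr": [0, 0, 0], "grip": 0},
  {"xyz": [0, 0, -70], "dr": [0, 0, 0], "grip": 0},
  {"xyz": [0, 0, -130], "dr": [0, 0, 0], "grip": 0},
])

```text
t: 18.88
position: [0.6445, 0.1869, 0.2227]
ee_rot: [-180.0, -0.1, 169.0]
wrist_force: [0.2, 0.0, 0.7]
width: -0.0
finger_force: 0.0
```

Call:
arm_command([
  {"xyz": [0, -46, 0], "dr": [0, 0, 0], "grip": 0},
  {"xyz": [0, -92, 0], "dr": [0, 0, 0], "grip": 0},
  {"xyz": [0, -138, 0], "dr": [0, 0, 0], "grip": 0},
  {"xyz": [0, -184, 0], "dr": [0, 0, 0], "grip": 0},
  {"xyz": [0, -230, 0], "dr": [0, 0, 0], "grip": 0},
])

```text
t: 19.5
position: [0.601, -0.0402, 0.2228]
ee_rot: [-180.0, 0.1, 169.0]
wrist_force: [-0.3, -0.4, -1.0]
width: 0.0003
finger_force: 0.0
```

Call:
arm_command([
  {"xyz": [0, 0, 0], "dr": [0, 0, 0], "grip": 0},
  {"xyz": [0, 0, 0], "dr": [0, 0, 0], "grip": 0},
])

```text
t: 19.75
position: [0.6014, -0.0385, 0.2226]
ee_rot: [180.0, 0.0, 169.0]
wrist_force: [0.2, 0.1, -0.4]
width: -0.0001
finger_force: 0.0
```

Run:
```python
from edge import *
o=get_obs();s=snapshot('wrist');hsv=cv2.cvtColor(s['pixels'],cv2.COLOR_RGB2HSV);print(o['t'],o['position'],o['wrist_force'])
ys=np.arange(-.09,.05,.00025)
def line(x,z):
    q=proj(s,o,np.c_[(np.c_[np.full_like(ys,x),ys]@M.T+t),np.full_like(ys,z)]).astype(np.float32)
    return cv2.remap(s['pixels'],q[:,:1],q[:,1:],cv2.INTER_CUBIC)[:,0]
for x in (-.03,-.025,-.015,0):
    h=cv2.cvtColor(line(x,.05)[None],cv2.COLOR_RGB2HSV)[0].astype(int)
    i=(ys>.02);org=np.nonzero(i&(h[:,1]>110)&(h[:,0]<18))[0];dk=np.nonzero((ys>ys[org[-1]]+.001)&(h[:,2]<50))[0]
    print('x',x,'pad back',ys[org[-1]]*1e3,'carriage',ys[dk[0]]*1e3)
h=cv2.cvtColor(line(.01,.02)[None],cv2.COLOR_RGB2HSV)[0].astype(int);print([f"{y*1e3:.0f}:{a[0]}/{a[1]}/{a[2]}" for y,a in zip(ys[60:130:6],h[60:130:6])])
```

```text
19.75 [ 0.60142612 -0.03851015  0.22258731] [ 0.24915029  0.1059869  -0.35891958]
x -0.03 pad back 33.250000000000114 carriage 39.25000000000012
x -0.025 pad back 33.750000000000114 carriage 39.00000000000012
x -0.015 pad back 33.750000000000114 carriage 39.00000000000012
x 0 pad back 33.750000000000114 carriage 39.00000000000012
['-75:15/124/64', '-73:14/129/71', '-72:14/131/74', '-70:13/133/73', '-69:13/133/73', '-67:11/151/130', '-66:10/157/158', '-64:10/158/157', '-63:10/157/154', '-61:10/158/155', '-60:10/157/154', '-58:10/157/153']
```

```bash
python3 -c "
from station import job_done
print(job_done())"
```

```text
the job is handed in; nothing more can be done
None
```

The job is handed in, with no verdict returned: the sherd is clamped at the back stop with the pad pushed back about 7.8 mm (measured from the gap), the key is fully home, the crank was left as set, and the arm never went near the other things on the table.

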